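# Set the spring-return length stop for drilling

## Task

Unlock the length stop by pushing its green lock button fully in (it stays in), then take the stop arm by its black grip and pull it out until its red pointer is in line with the yellow clip on the scale. The arm springs back if let go, so finish with the gripper still holding it, at rest, at the clip. Leave the spanner, jar, tin and chuck key around it where they are.

Things in the scene. Friction and masses are not known exactly. Their poses are not given: they have to be found in the camera images.
- gauge: The length stop, fixed to the bench (it cannot be moved): blue base plate 120 x 350 x 12 mm, aluminium sleeve 36 mm wide with its top 50 mm above the bench, steel arm 18 mm square that telescopes out of the sleeve. Origin on the bench under the sleeve's centre line (base plate: local y -145 to +205 mm; sleeve: local y -130 to +20 mm). Its +y axis is the direction in which the arm pulls out, level and along the sleeve; +x is across it, towards the white scale; z up.
- lock_button (a joint): How far the green lock button is pushed in, in m: 0 = up (arm locked), 0.008 = fully in. The arm comes free between 0.005 and 0.006. The button stays where it is left; pushing it takes about 4 N, straight down.
- button_top (a point): Centre of the top of the green round lock button, 24 mm across, on the sleeve's top, 105 mm from the grip when the arm is in. Top 68 mm above the bench when up, 60 mm when fully in; a dark collar 34 mm across around it ends 54 mm above the bench.
- stop_arm: The steel telescoping arm with its black grip, red pointer and brass stop face. Its frame is parallel to gauge; its origin lies on the arm's centre line under the grip, 31 mm above the bench. Fully in at the start, it slides 130 mm along the gauge's +y. Locked, it does not move (up to 3 mm of play); unlocked, a spring pulls it back in with 3 to 4.5 N.
- grip_center (a point): Centre of the black upright grip block on the arm's outer end: 24 mm across the arm (gauge x), 30 mm along it (gauge y), 55 mm tall, from 51 to 106 mm above the bench; this point is at 78.5 mm. It is best taken from above with the fingers closing across the arm (along gauge x).
- pointer_tip (a point): Free end of the red pointer, a blade 4 mm wide that stands out from the arm towards the scale, 32 mm above the bench. It is level along the travel with the grip's centre, 33 mm to its +x side, and moves with it.
- clip: Yellow clip fixed on the white scale, 7 mm wide along the travel, 20 mm across, 14 mm tall, its top 36 mm above the bench. Origin at the centre of its underside; a thin black line on its top marks its middle; its frame is parallel to gauge. The pointer is at the clip when the two origins agree along gauge y; they stay 13 mm apart in gauge x. The clip is 50 to 110 mm further out than the pointer at the start. Scale marks are 10 mm apart.
- spanner: Loose steel spanner lying flat on the bench, a bystander. Origin under its middle.
- jar: Loose amber jar with a dark lid, 60 mm across, 75 mm tall, a bystander. Origin at the centre of its underside.
- tin: Loose open steel tin, 68 mm across, 70 mm tall, a bystander. Origin at the centre of its underside.
- chuck_key: Loose drill chuck key, about 80 x 80 mm, 22 mm high, lying flat, a bystander. Origin under its middle.

How it is judged:
On the way, in this order (a step that is already met when the one before it is completed fails the run):
1. the lock button is pushed fully in while the arm is still in (value of joint lock_button above 0.0065 m and y of pointer_tip in the frame of gauge below 0.08 m), for 0.1 s.
2. the gripper holds the arm with its pointer at the clip (y of pointer_tip in the frame of clip between -0.005 and 0.005 m and contact force between the fingers and stop_arm above 2 N), for 0.3 s.
At the end, for the whole second after the job is handed in: The red pointer is within 5 mm of the clip's middle along the scale and at rest (under 10 mm/s), the fingers are holding the arm (over 2 N of contact), and the lock button is still in (over 6 of its 8 mm), through the last second (all of step 2 and linear speed of stop_arm below 0.01 m/s and value of joint lock_button above 0.006 m); the arm keeps its last pose, push and grip.
It fails at once if the spanner is moved by more than 25 mm (distance of spanner from where it was at the start of the episode above 0.025 m).
It fails at once if the jar is moved by more than 25 mm (distance of jar from where it was at the start of the episode above 0.025 m).
It fails at once if the tin is moved by more than 25 mm (distance of tin from where it was at the start of the episode above 0.025 m).
It fails at once if the chuck key is moved by more than 25 mm (distance of chuck_key from where it was at the start of the episode above 0.025 m).
It also fails if it takes over 48 s, if anything falls off the work surface, if the arm or the gripper's body presses on something with over 40 N, if the wrist force passes 120 N, or if a joint passes its speed limit or range.

## Robot

A 6-joint arm with a two-finger parallel gripper is mounted at the origin on the work surface. World frame = base frame: x ahead of the robot, y to its left, z up, the work surface at z = 0. Lengths are in m, angles in rad, forces in N, time in s.
With the tool pointing down it reaches from about 0.425 to 0.95 m from the base axis. Payload 3.5 kg.
Tool frame: the origin (TCP) lies between the finger pads; the fingertips stand 14 mm ahead of it and the grasp point (between the pads) lies 5 mm behind it; z points along the fingers, y is the direction in which the jaws open and shut (so a half turn about z gives the same grasp; the last joint's range is limited). The gripper opens to 85 mm and grips with 20 to 120 N. Pads are 22 mm wide; open, the fingers measure 114 mm over their backs; the gripper's body (76 mm by 85 mm) begins 54 mm behind the grasp point. The pads swing forward as they close: fully open they stand 13 mm farther back than shut.
Start: joints at [0.996, 0.286, 1.577, -0, 1.279, -0.15], TCP at [0.278, 0.615, 0.245] pointing down, gripper open.
Joint ranges: [-2.77, 2.77], [-0.9, 2.22], [0.21, 2.48], [-1.53, 4.67], [0.24, 2.81], [-2.84, 2.84]. Speed limits (rad/s): [2.79, 2.79, 3.14, 3.14, 3.14, 3.14].

## Interface

Orientations are given as a unit quaternion [x, y, z, w].
In Python, from plant import ctrl gives the robot as it stands. The module is installed in compiled form; this text tells all that it offers.
- The arm moves only by the tool servo_tool, never from a script. Its argument "increments" is text: rows parted by semicolons, each of 7 numbers parted by spaces: the turn, a rotation vector about the tool's x, y, z in rad, then the shift along the tool's x, y, z in cm, then the finger opening in cm, from 0 to 8.54. In form: ax ay az dx dy dz claw; .... A call has 1 to 10 rows; each row is the pose to reach, as a shift and turn from the pose commanded when the call began, along the tool's axes at that moment; what a row does not reach only later rows make up. A row lasts 1/12 s, in which the tool goes at most 41.7 mm and 7.16 degrees, less where a joint would pass 70% of its speed; a pose out of reach is approached as far as the arm can. A call with a gripper value outside its range is refused whole. The fingers move at their own pace and stop on an object; "grip_force" is the grip in N (left out, the last holds). Time passes only in rows, so rows that repeat a pose let the fingers close. It gives the time, the measured TCP pose, the force and the opening at its end, in the units of the state.
- ctrl.get_state(): the state, without advancing time (a new reading comes with each control period).
- ctrl.read_camera(name): name is "side" or "top"; returns (picture, depth): 480x640x3 uint8, red, green, blue; 480x640 float32, m along the optical axis (not along the pixel's ray), 0 where there is no reading.
- ctrl.camera_info(name): a dict with "camera_matrix" (3x3 intrinsics, pixels), "D" ([k1, k2, p1, p2, k3] as OpenCV has them; the pictures are not rectified), "world_to_cam" (4x4, takes a point from world to camera coordinates). Camera axes: x right, y down, z forward; pixel columns grow to the right and rows downward; lengths in m; the calibration is good to about 2 mm. A picture is of the moment at which its call begins. camera_info takes no time and is no camera call.
- ctrl.sign_off(): hands the job in, once; it reports no verdict.
The state is a dict: "time": time; "qpos": joint angles; "dq": joint speeds; "joint_efforts": joint torques, N m; "eef_pos": TCP position; "tcp_rot": TCP orientation; "contact_force": force on the tool from outside, world axes, zero at the start; "wrist_torque": the same for the moment, N m; "opening": opening from 0.0 (shut) to 1.0 (fully open).
Only numpy, scipy, OpenCV 4.12 (cv2) and the standard library are available. Lean on these libraries where they do the work, as an engineer would, in place of code of your own. Each camera call takes 0.05 s, during which the arm holds its last target.

## Working session

There is one attempt and no reset: what is moved stays moved. The work goes in short steps, Python scripts to look and compute and a tool call to move; the robot and the scene stay as the last step left them, time stands still between calls to the robot, and variables do not carry over. Pictures are saved under pics/ and viewed, and the job is handed in when it is done.

Besides the shell and the picture viewer there is one more tool, called after ">>>" by a JSON object that holds its "op" and its "data". servo_tool: Moves the arm, as the interface text tells. Its arguments: {"type":"object","properties":{"increments":{"type":"string"},"grip_force":{"type":"number"}},"required":["increments"]}

```bash
mkdir -p pics; python3 - <<'E'
from plant import ctrl
import cv2,numpy as np
np.set_printoptions(precision=4,suppress=True)
s=ctrl.get_state();print(s)
for n in ("top","side"):
    p,d=ctrl.read_camera(n);cv2.imwrite(f"pics/{n}0.png",p[:,:,::-1]);np.savez(f"pics/{n}0.npz",p=p,d=d)
    i=ctrl.camera_info(n);print(n,i)
E
```

```text
{'time': 0.0, 'qpos': array([ 0.996 ,  0.2872,  1.5782, -0.    ,  1.2786, -0.15  ]), 'dq': array([-0.0009, -0.0018,  0.0008,  0.0002,  0.0003,  0.0003]), 'joint_efforts': array([ -0.0005, -40.5969, -29.2635,  -0.0001,   0.0058,   0.    ]), 'eef_pos': array([0.2778, 0.6145, 0.244 ]), 'tcp_rot': array([ 0.2108,  0.9775, -0.0011, -0.0004]), 'contact_force': array([ 0.1649,  0.2412, -0.5945]), 'wrist_torque': array([0.0409, 0.0461, 0.0091]), 'opening': 0.9951281340996959}
top {'camera_matrix': array([[501.1845,   0.    , 318.374 ],
       [  0.    , 501.1845, 247.1007],
       [  0.    ,   0.    ,   1.    ]]), 'D': array([-0.0791,  0.    ,  0.    ,  0.    ,  0.    ]), 'world_to_cam': array([[-0.0176, -0.9995,  0.0252, -0.039 ],
       [-0.9946,  0.015 , -0.1025,  0.5917],
       [ 0.1021, -0.0269, -0.9944,  0.9686],
       [ 0.    ,  0.    ,  0.    ,  1.    ]])}
side {'camera_matrix': array([[500.8675,   0.    , 314.4744],
       [  0.    , 500.8675, 238.1118],
       [  0.    ,   0.    ,   1.    ]]), 'D': array([-0.0862,  0.    ,  0.    ,  0.    ,  0.    ]), 'world_to_cam': array([[-0.8887, -0.4585, -0.0043,  0.4748],
       [-0.234 ,  0.4615, -0.8557,  0.2084],
       [ 0.3943, -0.7595, -0.5175,  0.5196],
       [ 0.    ,  0.    ,  0.    ,  1.    ]])}
```

View pics/top0.png

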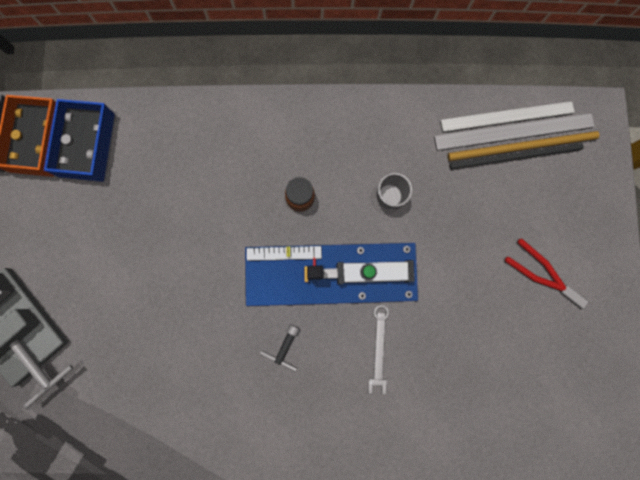

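View pics/side0.png

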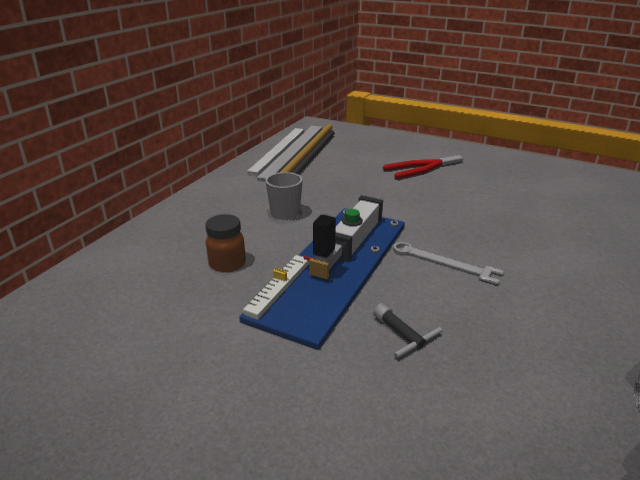

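The top view shows the gauge with its scale upward (world +x) and its pull-out direction to the left (world +y). The button is near (369,271), the grip near (315,272) and the clip near (289,252). The jar is at (300,194), the tin at (394,191), the spanner at (379,350) and the chuck key at (283,347). The side view agrees.

```bash
cat > h.py <<'E'
import cv2,numpy as np
from plant import ctrl
np.set_printoptions(precision=4,suppress=True)
def at_z(n,uv,z):
    i=ctrl.camera_info(n);K=i["camera_matrix"];D=i["D"];T=i["world_to_cam"]
    q=cv2.undistortPoints(np.array(uv,float).reshape(-1,1,2),K,D).reshape(-1,2)
    R=T[:3,:3];c=-R.T@T[:3,3];r=np.c_[q,np.ones(len(q))]@R
    return c+r*((z-c[2])/r[:,2])[:,None]
def cloud(n,d):
    i=ctrl.camera_info(n);K=i["camera_matrix"];D=i["D"];T=i["world_to_cam"]
    v,u=np.mgrid[:480,:640]
    q=cv2.undistortPoints(np.stack([u,v],-1).reshape(-1,1,2).astype(float),K,D).reshape(480,640,2)
    P=np.dstack([q,np.ones((480,640))])*d[...,None]
    return (P-T[:3,3])@T[:3,:3]
def mask(p,name):
    h=cv2.cvtColor(p,cv2.COLOR_RGB2HSV);H,S,V=[h[...,k].astype(int) for k in range(3)]
    return {"green":(abs(H-65)<20)&(S>120)&(V>40),"yellow":(abs(H-26)<6)&(S>120)&(V>90),"red":((H<6)|(H>174))&(S>150)&(V>90),"blue":(abs(H-110)<12)&(S>140)&(V>50)}[name]
E
python3 - <<'E'
from h import *
for n in("top","side"):
    z=np.load(f"pics/{n}0.npz");p,d=z["p"],z["d"];P=cloud(n,d)
    roi=np.zeros((480,640),bool)
    if n=="top": roi[230:315,235:425]=1
    else: roi[180:350,235:410]=1
    for c,h in(("green",.068),("yellow",.036),("red",.033),("blue",.012)):
        m=mask(p,c)&roi; v,u=np.nonzero(m)
        if len(u)==0: print(n,c,0);continue
        uv=[u.mean(),v.mean()]
        ok=m&(d>0); 
        print(n,c,len(u),uv,"at_z",at_z(n,[uv],h)[0],"cloud med",np.median(P[ok],0),P[ok].min(0),P[ok].max(0))
        if c=="blue":
            r=cv2.minAreaRect(np.c_[u,v].astype(np.float32));b=cv2.boxPoints(r);print(b);print(at_z(n,b,.012))
    # grip top: points z>0.095
    m=roi&(d>0)&(P[...,2]>.095)&(P[...,2]<.115);print(n,"grip",m.sum(),np.median(P[m],0),P[m].min(0),P[m].max(0)); 
    im=cv2.resize(p[225:320,230:425] if n=="top" else p[190:350,240:400],None,fx=4,fy=4,interpolation=cv2.INTER_CUBIC) 
    cv2.imwrite(f"pics/{n}0z.png",cv2.resize(im,None,fx=.9,fy=.9)[:,:,::-1])
E
```

```text
top green 108 [np.float64(368.9166666666667), np.float64(271.3240740740741)] at_z [ 0.5391 -0.1437  0.068 ] cloud med [ 0.5396 -0.1441  0.0658] [ 0.5282 -0.1541  0.0576] [ 0.5495 -0.1343  0.07  ]
top yellow 31 [np.float64(290.7741935483871), np.float64(254.1290322580645)] at_z [0.5773 0.0064 0.036 ] cloud med [0.5818 0.0118 0.0343] [ 0.5294 -0.0233  0.032 ] [0.5918 0.014  0.0441]
top red 7 [np.float64(314.0), np.float64(262.0)] at_z [ 0.5612 -0.0394  0.033 ] cloud med [ 0.5612 -0.0394  0.0317] [ 0.5556 -0.0395  0.0274] [ 0.5674 -0.0393  0.0328]
top blue 6142 [np.float64(324.14360143275803), np.float64(278.20188863562356)] at_z [ 0.5296 -0.0597  0.012 ] cloud med [ 0.5187 -0.0586  0.01  ] [ 0.4789 -0.2472  0.0032] [0.5978 0.0986 0.0169]
[[244.4876 248.1133]
 [414.6009 242.6258]
 [416.4501 299.9532]
 [246.3368 305.4407]]
[[ 0.5931  0.1008  0.012 ]
 [ 0.5992 -0.2466  0.012 ]
 [ 0.4822 -0.2462  0.012 ]
 [ 0.4775  0.0975  0.012 ]]
top grip 213 [ 0.5376 -0.0396  0.1037] [ 0.5263 -0.0546  0.0993] [ 0.549  -0.0248  0.1092]
side green 160 [np.float64(351.55), np.float64(215.1625)] at_z [ 0.53
[... 246 characters left out ...]
7] [ 0.5388 -0.0235  0.0209] [0.5939 0.0178 0.0463]
side red 10 [np.float64(306.8), np.float64(257.2)] at_z [ 0.5678 -0.04    0.033 ] cloud med [ 0.5664 -0.0391  0.0338] [ 0.5639 -0.0421  0.0326] [ 0.5721 -0.037   0.0345]
side blue 6288 [np.float64(324.85273536895676), np.float64(290.82840330788804)] at_z [ 0.5185 -0.0021  0.012 ] cloud med [0.5134 0.0118 0.012 ] [ 0.4773 -0.2479  0.0015] [0.6003 0.1022 0.0528]
[[239.5024 317.1246]
 [338.5722 176.5837]
 [404.2156 222.857 ]
 [305.1458 363.3979]]
[[ 0.5948  0.1023  0.012 ]
 [ 0.669  -0.3727  0.012 ]
 [ 0.4807 -0.2444  0.012 ]
 [ 0.476   0.1373  0.012 ]]
side grip 300 [ 0.5353 -0.0317  0.1045] [ 0.526  -0.0538  0.095 ] [ 0.5493 -0.0225  0.1072]
```

View pics/top0z.png

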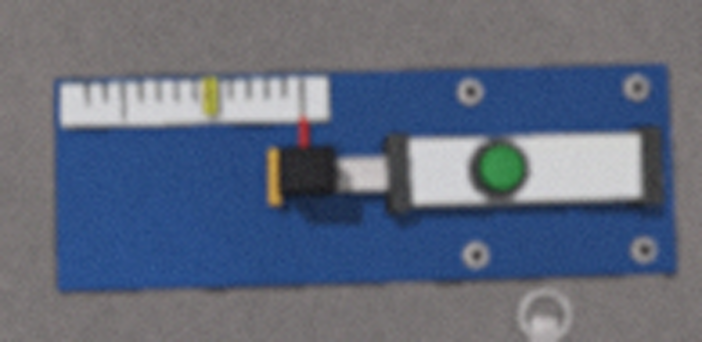

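View pics/side0z.png

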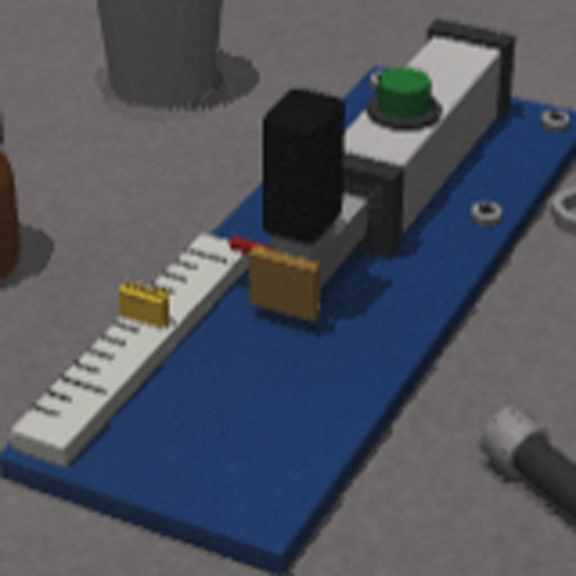

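```bash
cat >> h.py <<'E'
from scipy.spatial.transform import Rotation as Ro
def delta(target,pos,rot,yaw=None):
    R=Ro.from_quat(rot)
    d=R.as_matrix().T@(np.array(target)-np.array(pos))*100
    if yaw is None: rv=np.zeros(3)
    else:
        # tool down, jaw y axis along world angle yaw
        y=np.array([np.cos(yaw),np.sin(yaw),0]);z=np.array([0,0,-1.]);x=np.cross(y,z)
        rv=(R.inv()*Ro.from_matrix(np.c_[x,y,z])).as_rotvec()
    return rv,d
E
python3 - <<'E'
from h import *
for n in("top","side"):
    z=np.load(f"pics/{n}0.npz");p,d=z["p"],z["d"];P=cloud(n,d)
    m=mask(p,"yellow")&(P[...,0]>.562)&(P[...,0]<.62)&(d>0)&(abs(P[...,1])<.1)
    v,u=np.nonzero(m);print(n,"clip",len(u),u.mean(),v.mean(),at_z(n,[[u.mean(),v.mean()]],.036),P[m].mean(0),P[m].min(0),P[m].max(0))
    # top face of clip
    t=m&(P[...,2]>.033);print(t.sum(),P[t].mean(0))
    for nm,(x0,x1,y0,y1) in {"jar":(.62,.8,-.06,.08),"tin":(.62,.8,-.3,-.1)}.items():
        k=(d>0)&(P[...,0]>x0)&(P[...,0]<x1)&(P[...,1]>y0)&(P[...,1]<y1)&(P[...,2]>.02);print(nm,P[k].min(0),P[k].max(0))
# fine: top image subpixel clip/pointer
s=ctrl.get_state()
for t in ((.56,.25,.22),(.539,-.1437,.13),):
    print(t,*delta(t,s["eef_pos"],s["tcp_rot"],0.0157))
E
```

```text
top clip 26 287.96153846153845 251.15384615384616 [[0.5833 0.0119 0.036 ]] [0.5835 0.012  0.0343] [0.5756 0.0099 0.032 ] [0.5918 0.014  0.0388]
21 [0.583  0.012  0.0347]
jar [ 0.6677 -0.0418  0.0204] [0.7242 0.0166 0.077 ]
tin [ 0.6651 -0.2344  0.0201] [ 0.7323 -0.1659  0.072 ]
side clip 119 279.21008403361344 273.78991596638656 [[0.5805 0.0199 0.036 ]] [0.5838 0.0147 0.0316] [ 0.5735 -0.009   0.0209] [0.5939 0.0178 0.0372]
56 [0.5836 0.0143 0.0353]
jar [ 0.6681 -0.0376  0.0201] [0.726  0.0198 0.0767]
tin [ 0.6662 -0.2324  0.02  ] [ 0.7335 -0.1632  0.0712]
(0.56, 0.25, 0.22) [-0.0021  0.0009  1.1303] [-40.7317 -21.5803   2.4368]
(0.539, -0.1437, 0.13) [-0.0021  0.0009  1.1303] [-55.0469 -58.297   11.5124]
```

>>> {"op": "servo_tool", "data": {"increments": "0 0 0.08 -3 -1.5 0 0; 0 0 0.18 -6 -3 0.5 0; 0 0 0.3 -9 -5 0.5 0; 0 0 0.42 -12.5 -7 1 0; 0 0 0.54 -16 -9 1 0; 0 0 0.66 -19.5 -10.5 1.5 0; 0 0 0.78 -23 -12.5 1.5 0; 0 0 0.9 -26.5 -14 2 0; 0 0 1.0 -29.5 -15.5 2 0; 0 0 1.05 -31 -16.5 2 0", "grip_force": 30}}

```text
time: 0.93
eef_pos: [0.4944, 0.3338, 0.2244]
tcp_rot: [0.675, 0.738, -0.001, 0.0]
contact_force: [0.1, 0.7, 0.0]
opening: -0.003
```

```bash
python3 - <<'E'
from h import *
s=ctrl.get_state();print(s)
for t in ((.57,.1,.2),(.539,-.1437,.15),):
    print(t,*delta(t,s["eef_pos"],s["tcp_rot"],0.0157))
E
```

```text
{'time': 0.9333, 'qpos': array([ 0.4243,  0.134 ,  1.7943, -0.0012,  1.2144,  0.3358]), 'dq': array([-0.3285, -0.0341,  0.031 ,  0.0316,  0.0089,  0.2063]), 'joint_efforts': array([  0.6033, -33.5989, -28.3303,  -0.0888,   0.0032,  -0.0183]), 'eef_pos': array([0.4944, 0.3338, 0.2244]), 'tcp_rot': array([ 0.675 ,  0.7378, -0.0007,  0.0003]), 'contact_force': array([0.082 , 0.7169, 0.021 ]), 'wrist_torque': array([ 0.0184, -0.0567,  0.0303]), 'opening': -0.0034424665306425862}
(0.57, 0.1, 0.2) [-0.0006  0.0014  0.0732] [-23.9568   5.4509   2.473 ]
(0.539, -0.1437, 0.15) [-0.0006  0.0014  0.0732] [-47.9484   0.2025   7.509 ]
```

>>> {"op": "servo_tool", "data": {"increments": "0 0 0.02 -2 0.5 0.5 0; 0 0 0.04 -5 1 1 0; 0 0 0.07 -8.5 2 1 0; 0 0 0.07 -12 2.5 1.5 0; 0 0 0.07 -15.5 3 1.5 0; 0 0 0.07 -19 3.5 2 0; 0 0 0.07 -22.5 3.5 2.5 0; 0 0 0.07 -26 3 3 0; 0 0 0.07 -29 3 3.5 0; 0 0 0.07 -31 2.5 4 0"}}

```text
time: 1.77
eef_pos: [0.5473, 0.028, 0.1848]
tcp_rot: [0.699, 0.716, -0.0, 0.0]
contact_force: [0.0, 1.2, -0.4]
opening: -0.003
```

```bash
python3 - <<'E'
from h import *
s=ctrl.get_state();print(s["eef_pos"])
for t in ((.539,-.1437,.13),):
    print(t,*delta(t,s["eef_pos"],s["tcp_rot"],0.0157))
E
```

```text
[0.5473 0.028  0.1848]
(0.539, -0.1437, 0.13) [-0.0001  0.0006  0.0084] [-17.1444  -1.2412   5.4866]
```

>>> {"op": "servo_tool", "data": {"increments": "0 0 0.01 -2 -0.1 0 0; 0 0 0.01 -5 -0.4 0 0; 0 0 0.01 -8 -0.6 0.5 0; 0 0 0.01 -11 -0.8 1 0; 0 0 0.01 -14 -1 2 0; 0 0 0.01 -16 -1.2 3 0; 0 0 0.01 -17 -1.2 4 0; 0 0 0.01 -17.1 -1.2 5 0; 0 0 0.01 -17.1 -1.2 5.5 0; 0 0 0.01 -17.1 -1.2 5.5 0"}}

```text
time: 2.6
eef_pos: [0.5385, -0.139, 0.1282]
tcp_rot: [0.701, 0.713, -0.001, -0.002]
contact_force: [-0.1, 0.3, -0.1]
opening: -0.001
```

```bash
python3 - <<'E'
from h import *
s=ctrl.get_state();print(s["eef_pos"],s["contact_force"])
for t in ((.539,-.1437,.082),(.539,-.1437,.074),):
    print(t,*delta(t,s["eef_pos"],s["tcp_rot"],0.0157))
p,d=ctrl.read_camera("side");cv2.imwrite("pics/s1.png",cv2.resize(p[120:350,240:480],None,fx=2.5,fy=2.5)[:,:,::-1])
E
```

```text
[ 0.5385 -0.139   0.1282] [-0.0986  0.2518 -0.0963]
(0.539, -0.1437, 0.082) [-0.0037 -0.0022  0.001 ] [-0.484   0.0582  4.6144]
(0.539, -0.1437, 0.074) [-0.0037 -0.0022  0.001 ] [-0.4858  0.0612  5.4143]
```

View pics/s1.png

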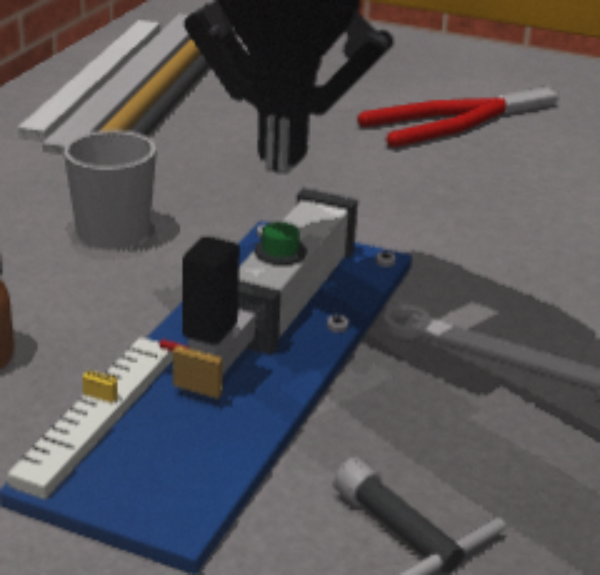

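The image shows the closed fingertips straight above the green button, at about (280,240) in this crop.

>>> {"op": "servo_tool", "data": {"increments": "0 0 0 0 0 0.8 0; 0 0 0 0 0 1.6 0; 0 0 0 0 0 2.4 0; 0 0 0 0 0 3 0; 0 0 0 0 0 3.5 0; 0 0 0 0 0 3.8 0; 0 0 0 0 0 4 0; 0 0 0 0 0 4 0; 0 0 0 0 0 4 0"}}

```text
time: 3.4
eef_pos: [0.5398, -0.1406, 0.0904]
tcp_rot: [0.701, 0.713, 0.0, 0.0]
contact_force: [-0.1, 0.2, 0.8]
opening: -0.001
```

```bash
python3 - <<'E'
from h import *
s=ctrl.get_state();print(s["eef_pos"],s["contact_force"])
for t in ((.539,-.1437,.082),(.539,-.1437,.074),):
    print(t,*delta(t,s["eef_pos"],s["tcp_rot"],0.0157))
E
```

```text
[ 0.5398 -0.1406  0.0904] [-0.1123  0.1937  0.8269]
(0.539, -0.1437, 0.082) [0.0002 0.0001 0.0002] [-0.3038 -0.0834  0.843 ]
(0.539, -0.1437, 0.074) [0.0002 0.0001 0.0002] [-0.3036 -0.0835  1.643 ]
```

>>> {"op": "servo_tool", "data": {"increments": "0 0 0 -0.3 -0.1 0.2 0; 0 0 0 -0.3 -0.1 0.4 0; 0 0 0 -0.3 -0.1 0.6 0; 0 0 0 -0.3 -0.1 0.8 0; 0 0 0 -0.3 -0.1 1.0 0; 0 0 0 -0.3 -0.1 1.2 0; 0 0 0 -0.3 -0.1 1.4 0; 0 0 0 -0.3 -0.1 1.6 0; 0 0 0 -0.3 -0.1 1.6 0; 0 0 0 -0.3 -0.1 1.6 0"}}

```text
time: 4.23
eef_pos: [0.5387, -0.1436, 0.0741]
tcp_rot: [0.701, 0.713, -0.0, 0.0]
contact_force: [-1.1, -0.8, 0.6]
opening: -0.004
```

>>> {"op": "servo_tool", "data": {"increments": "0 0 0 0 0 0.1 0; 0 0 0 0 0 0.1 0; 0 0 0 0 0 0.1 0; 0 0 0 0 0 0.1 0"}}

```text
time: 4.57
eef_pos: [0.5388, -0.1436, 0.074]
tcp_rot: [0.701, 0.713, -0.0, -0.0]
contact_force: [-3.0, -0.2, 5.8]
opening: -0.001
```

```bash
python3 - <<'E'
from h import *
s=ctrl.get_state();print(s["eef_pos"],s["contact_force"])
p,d=ctrl.read_camera("side");cv2.imwrite("pics/s2.png",cv2.resize(p[150:300,270:430],None,fx=4,fy=4,interpolation=cv2.INTER_CUBIC)[:,:,::-1])
E
```

```text
[ 0.5388 -0.1436  0.074 ] [-3.0087 -0.1629  5.8272]
```

View pics/s2.png

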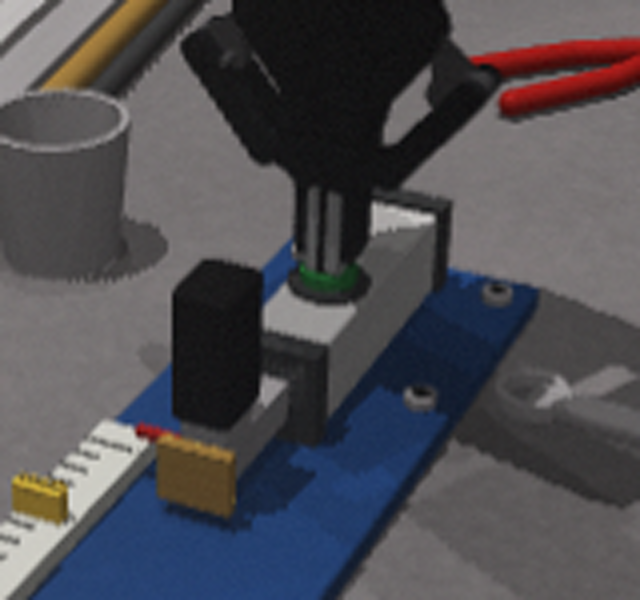

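The fingers are on the button, which is nearly level with its collar at about (325,280) in the crop. The tip sits at 60 mm and is no longer sinking while the force rises. I'll push a little harder to confirm the end stop, then lift.

>>> {"op": "servo_tool", "data": {"increments": "0 0 0 0 0 0.1 0; 0 0 0 0 0 0.1 0; 0 0 0 0 0 0.1 0"}}

```text
time: 4.87
eef_pos: [0.5388, -0.1436, 0.0739]
tcp_rot: [0.701, 0.713, -0.0, -0.0]
contact_force: [-5.6, 1.5, 10.5]
opening: 0.001
```

>>> {"op": "servo_tool", "data": {"increments": "0 0 0 0 0 -0.5 0; 0 0 0 0 0 -2 0; 0 0 0 0 0 -4.5 0; 0 0 0 0 0 -7 0; 0 0 0 0 0 -9 0; 0 0 0 1 0 -10 3; 0 0 0 4 0 -10 5; 0 0 0 7 0 -10 6; 0 0 0 9 0.1 -10 6; 0 0 0 10 0.1 -10 6"}}

```text
time: 5.7
eef_pos: [0.5373, -0.0406, 0.1713]
tcp_rot: [0.701, 0.713, 0.0, -0.001]
contact_force: [-0.1, 0.3, 1.0]
opening: 0.693
```

```bash
python3 - <<'E'
from h import *
p,d=ctrl.read_camera("side");cv2.imwrite("pics/s3.png",cv2.resize(p[150:300,270:430],None,fx=4,fy=4,interpolation=cv2.INTER_CUBIC)[:,:,::-1])
P=cloud("side",d);m=mask(p,"green")&(P[...,0]<.56)&(P[...,0]>.51)&(P[...,1]<-.12)&(P[...,1]>-.17);print(m.sum(),P[m].max(0),np.median(P[m],0))
m=(P[...,2]>.085)&(P[...,2]<.112)&(P[...,0]>.5)&(P[...,0]<.57)&(P[...,1]>-.1)&(P[...,1]<.1);print(P[m].min(0),P[m].max(0))
s=ctrl.get_state();print(s["eef_pos"],s["contact_force"],s["opening"])
for t in ((.5372,-.0396,.085),):
    print(t,*delta(t,s["eef_pos"],s["tcp_rot"],0.0157))
E
```

```text
98 [ 0.5508 -0.1314  0.0609] [ 0.5391 -0.1397  0.0595]
[ 0.526  -0.054   0.0852] [ 0.5499 -0.0222  0.1077]
[ 0.5372 -0.0401  0.1713] [ 0.1358  0.8432 -0.002 ] 0.7009580276371669
(0.5372, -0.0396, 0.085) [-0.0015 -0.0018  0.0031] [0.0346 0.0099 8.6296]
```

View pics/s3.png

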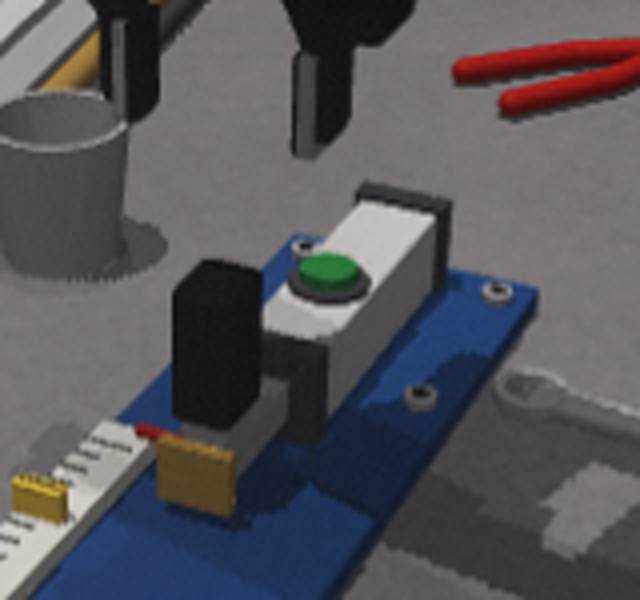

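The button is fully in: the green top at (330,272) in the crop measures 60 mm, and the arm hasn't moved. Next, down over the grip.

>>> {"op": "servo_tool", "data": {"increments": "0 0 0 0 0 1.5 6; 0 0 0 0 0 3.5 6; 0 0 0 0 0 5.5 6; 0 0 0 0 0 7 6; 0 0 0 0 0 8 6; 0 0 0 0 0 8.6 6; 0 0 0 0 0 9 6; 0 0 0 0 0 9.1 6; 0 0 0 0 0 9.1 6"}}

```text
time: 6.5
eef_pos: [0.5385, -0.0438, 0.0817]
tcp_rot: [0.701, 0.713, 0.0, 0.0]
contact_force: [0.3, 0.3, 1.3]
opening: 0.704
```

>>> {"op": "servo_tool", "data": {"increments": "0 0 0 0 0 0 4; 0 0 0 0 0 0 3; 0 0 0 0 0 0 2; 0 0 0 0 0 0 1.5; 0 0 0 0 0 0 1.5; 0 0 0 0 0 0 1.5; 0 0 0 0 0 0 1.5", "grip_force": 40}}

```text
time: 7.08
eef_pos: [0.5386, -0.0437, 0.0822]
tcp_rot: [0.702, 0.713, 0.0, 0.0]
contact_force: [-0.6, 0.4, 6.2]
opening: 0.276
```

```bash
python3 - <<'E'
from h import *
p,d=ctrl.read_camera("side");cv2.imwrite("pics/s4.png",cv2.resize(p[150:300,240:400],None,fx=4,fy=4,interpolation=cv2.INTER_CUBIC)[:,:,::-1])
s=ctrl.get_state();print(s["eef_pos"],s["contact_force"],s["opening"]*8.54)
E
```

```text
[ 0.5386 -0.0436  0.0822] [-1.7599  0.1813  5.5745] 2.354813636217219
```

View pics/s4.png

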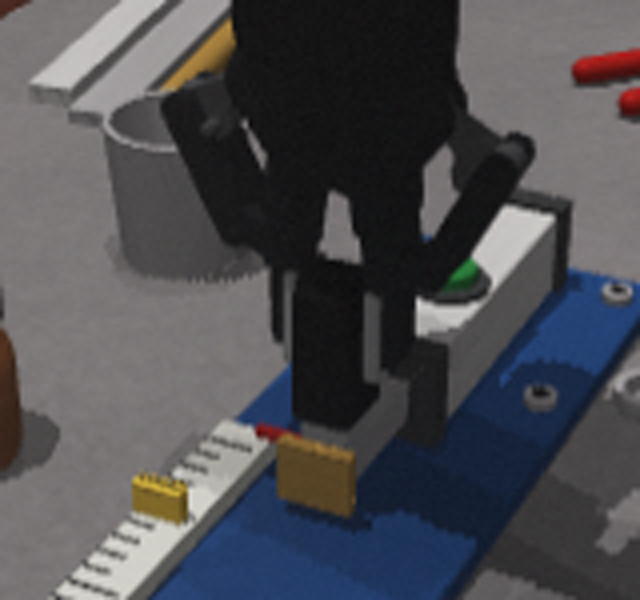

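Held: the jaws are stopped at 23.5 mm across the grip. I'll pull most of the way, then measure.

>>> {"op": "servo_tool", "data": {"increments": "0 0 0 0.4 0 0 1.5; 0 0 0 1 0 0 1.5; 0 0 0 1.6 0 0 1.5; 0 0 0 2.2 0 0 1.5; 0 0 0 2.8 0 0 1.5; 0 0 0 3.4 0 0 1.5; 0 0 0 4 0 0 1.5; 0 0 0 4.5 0 0 1.5; 0 0 0 4.5 0 0 1.5; 0 0 0 4.5 0 0 1.5", "grip_force": 50}}

```text
time: 7.97
eef_pos: [0.538, 0.0009, 0.0822]
tcp_rot: [0.701, 0.713, -0.0, 0.001]
contact_force: [-1.4, -3.0, 5.1]
opening: 0.277
```

```bash
cat > look.py <<'E'
import sys
from h import *
k=sys.argv[1]
s=ctrl.get_state();print(s["eef_pos"],s["contact_force"],s["opening"]*8.54,s["time"])
for n in ("top","side"):
    p,d=ctrl.read_camera(n);P=cloud(n,d)
    np.savez(f"pics/{n}{k}.npz",p=p,d=d)
    c=p[225:320,230:425] if n=="top" else p[200:330,230:390]
    f=3.6 if n=="top" else 4.5
    cv2.imwrite(f"pics/{n}{k}.png",cv2.resize(c,None,fx=f,fy=f,interpolation=cv2.INTER_CUBIC)[:,:,::-1])
    for c,h in(("yellow",.036),("red",.033)):
        m=mask(p,c)&(P[...,0]>.553)&(P[...,0]<.61)&(d>0)&(abs(P[...,1])<.1)&(P[...,2]<.06)
        v,u=np.nonzero(m)
        if len(u): print(n,c,len(u),u.mean(),v.mean(),at_z(n,[[u.mean(),v.mean()]],h)[0],P[m].mean(0))
E
python3 look.py 5
```

```text
[0.538  0.0009 0.0822] [-1.4101 -2.9898  5.0858] 2.3679451224261796 7.9667
side yellow 128 279.6015625 274.0234375 [0.5797 0.0202 0.036 ] [0.5832 0.0147 0.0314]
side red 18 293.5 273.05555555555554 [0.5653 0.0054 0.033 ] [0.5651 0.0058 0.0334]
```

View pics/top5.png

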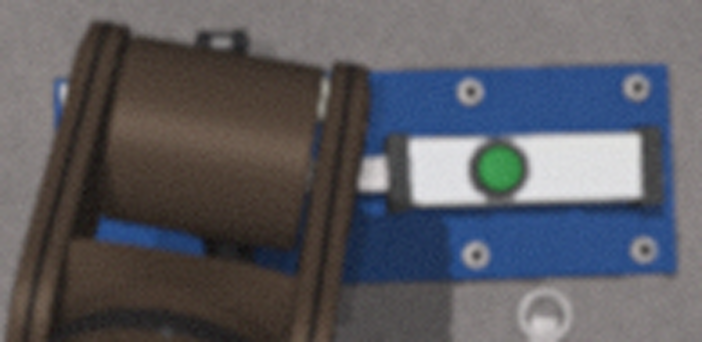

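View pics/side5.png

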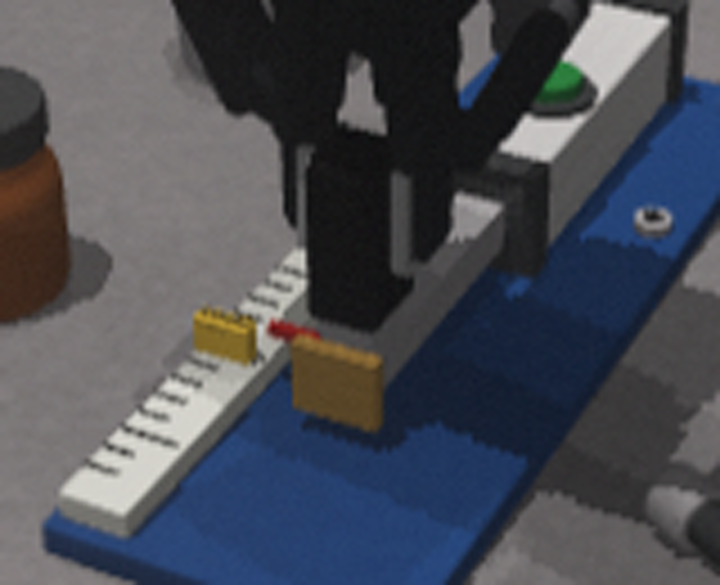

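```bash
python3 - <<'E'
from h import *
z=np.load("pics/top0.npz");p,d=z["p"].astype(float),z["d"]
# weighted centroid columns: yellowness (R+G)/2-B over rows of the clip; redness over pointer
for r0,r1 in((246,257),):
    w=(np.minimum(p[...,0],p[...,1])-p[...,2])[r0:r1,282:296]; print(np.round(w).astype(int))
    w=np.clip(w-20,0,None); v,u=np.mgrid[r0:r1,282:296]; uv=[(w*u).sum()/w.sum(),(w*v).sum()/w.sum()];c=at_z("top",[uv],.036)[0];print(uv,c)
w=(p[...,0]-np.maximum(p[...,1],p[...,2]))[256:266,308:320];print(np.round(w).astype(int))
w=np.clip(w-15,0,None);v,u=np.mgrid[256:266,308:320];uv=[(w*u).sum()/w.sum(),(w*v).sum()/w.sum()];q=at_z("top",[uv],.033)[0];print(uv,q)
g=np.array([-.0157,1,0]);print("travel",(c-q)@g)
for k in("0","5"):
    z=np.load(f"pics/side{k}.npz");p,d=z["p"],z["d"];P=cloud("side",d)
    m=mask(p,"yellow")&(P[...,0]>.572)&(P[...,0]<.6)&(d>0)&(abs(P[...,1])<.05)
    f=m&(P[...,2]<.031)&(P[...,2]>.022);print("front",f.sum(),np.median((P[f]@g)),"top",np.median(P[m&(P[...,2]>.0345)]@g))
    m=mask(p,"red")&(P[...,0]>.553)&(P[...,0]<.61)&(d>0)&(abs(P[...,1])<.1)&(P[...,2]<.06);print("red",np.median(P[m]@g),P[m].mean(0))
E
```

```text
[[-23 -32 -32 -18  13  28  35  30  -5 -26 -30 -28 -30 -32]
 [-17 -21 -18   1  38  70  79  70  16 -11 -16 -17 -15 -19]
 [ -5  -6  -4  11  47  83  99  90  33   0  -4  -5  -3  -6]
 [ -3  -3   0  14  45  83  93  91  37   0  -3  -4  -1  -1]
 [ -4  -4  -2  11  43  77  91  89  39   0  -5  -4   0  -3]
 [ -4  -5  -1  11  43  73  90  84  39   1  -4  -3   0  -1]
 [ -5  -4  -3   6  42  79  89  88  39   2  -4   0  -2  -1]
 [ -4  -4  -4   7  45  85  93  87  38   2  -3  -2  -2  -3]
 [ -5  -5  -5   6  46  91  95  87  36   0  -5  -3  -3  -2]
 [ -5  -4  -6   3  42  87  95  84  36  -1  -4  -5  -4  -5]
 [ -6  -6  -1   1  24  53  62  55  21  -1  -2 -10  -3  -4]]
[np.float64(287.95258999122035), np.float64(251.2998244073749)] [0.583  0.0119 0.036 ]
[[ -3  -5  -2  -4   4  13  16   3  -3  -4  -1  -1]
 [ -2  -4  -3  -1  11  40  47  20   3  -3  -3   0]
 [ -8  -2  -7  -5  15  63  85  44   7  -5  -8  -8]
 [-35 -34 -35 -30   2  71 100  57 -10 -38 -43 -44]
 [-76 -78 -75 -70 -25  54 101  54 -28 -72 -81 -77]
 [-84 -86 -86 -79 -32  50 100  55 -33 -80 -88 -86]
 [-86 -86 -85 -80 -31  55  98  54 -37 -81 -85 -86]
 [-85 -86 -87 -77 -28  55  99  51 -34 -78 -90 -80]
 [-82 -82 -83 -70 -25  52  92  51 -27 -73 -77 -75]
 [-64 -65 -58 -49 -15  44  67  40 -18 -48 -49 -50]]
[np.float64(313.9552123552124), np.float64(261.1019305019305)] [ 0.563  -0.0393  0.033 ]
travel 0.05089844768396189
front 47 0.007153471440893189 top 0.004987327317604481
red -0.04800354979645645 [ 0.5674 -0.0392  0.0336]
front 55 0.0070004855360207875 top 0.004257612802201004
red -0.0024560271108680833 [0.5651 0.0058 0.0334]
```

>>> {"op": "servo_tool", "data": {"increments": "0 0 0 0.2 0 0 1.5; 0 0 0 0.4 0 0 1.5; 0 0 0 0.6 0 0 1.5; 0 0 0 0.65 0 0 1.5; 0 0 0 0.65 0 0 1.5; 0 0 0 0.65 0 0 1.5; 0 0 0 0.65 0 0 1.5; 0 0 0 0.65 0 0 1.5"}}

```text
time: 8.73
eef_pos: [0.538, 0.0072, 0.0822]
tcp_rot: [0.701, 0.713, -0.0, 0.001]
contact_force: [-0.4, -3.7, 4.7]
opening: 0.273
```

```bash
python3 look.py 6; python3 - <<'E'
from h import *
g=np.array([-.0157,1,0])
z=np.load(f"pics/side6.npz");p,d=z["p"],z["d"];P=cloud("side",d)
m=mask(p,"red")&(P[...,0]>.553)&(P[...,0]<.61)&(d>0)&(abs(P[...,1])<.1)&(P[...,2]<.06);print("red",np.median(P[m]@g))
m=mask(p,"green")&(P[...,0]<.56)&(P[...,0]>.51)&(P[...,1]<-.1)&(P[...,1]>-.17);print("btn",P[m].max(0))
E
```

```text
[0.538  0.0072 0.0822] [-0.3929 -3.7015  4.7083] 2.330969031946677 8.7333
side yellow 128 279.6796875 273.9921875 [0.5796 0.0201 0.036 ] [0.5832 0.0145 0.0313]
side red 17 291.88235294117646 275.11764705882354 [0.5649 0.0109 0.033 ] [0.5644 0.0119 0.0338]
red 0.002609299049896756
btn [ 0.5414 -0.1322  0.0609]
```

View pics/side6.png

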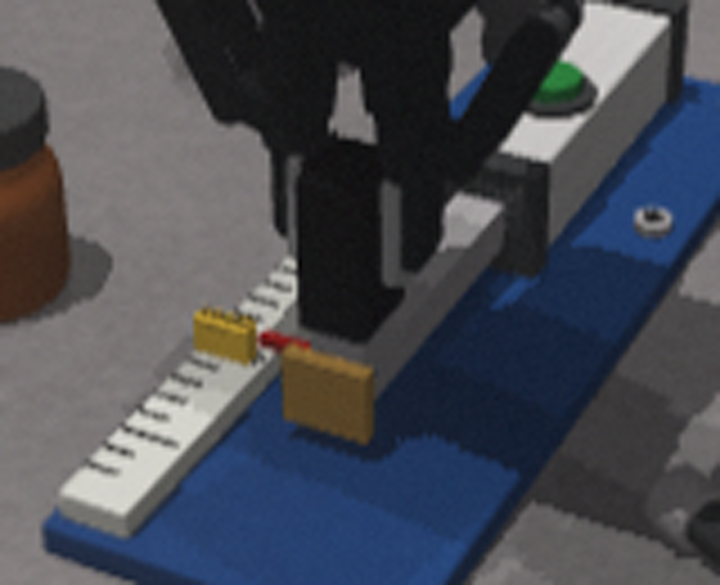

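>>> {"op": "servo_tool", "data": {"increments": "0 0 0 0.08 0 0 1.5; 0 0 0 0.08 0 0 1.5; 0 0 0 0.08 0 0 1.5; 0 0 0 0.08 0 0 1.5; 0 0 0 0.08 0 0 1.5; 0 0 0 0.08 0 0 1.5; 0 0 0 0.08 0 0 1.5"}}

```text
time: 9.42
eef_pos: [0.538, 0.0079, 0.0822]
tcp_rot: [0.701, 0.713, -0.0, 0.001]
contact_force: [-1.3, -3.4, 5.2]
opening: 0.278
```

```bash
python3 look.py 7; python3 - <<'E'
from h import *
g=np.array([-.0157,1,0])
z=np.load(f"pics/side7.npz");p,d=z["p"],z["d"];P=cloud("side",d)
m=mask(p,"red")&(P[...,0]>.553)&(P[...,0]<.61)&(d>0)&(abs(P[...,1])<.1)&(P[...,2]<.06);print("red",np.median(P[m]@g))
m=mask(p,"yellow")&(P[...,0]>.572)&(P[...,0]<.6)&(d>0)&(abs(P[...,1])<.05)&(P[...,2]<.031)&(P[...,2]>.022);print("clip mid",np.median(P[m]@g)-.0035)
print(ctrl.get_state()["dq"])
ctrl.sign_off()
E
```

```text
[0.538  0.0079 0.0822] [-1.3236 -3.3871  5.2053] 2.3773493713288074 9.4167
side yellow 128 279.671875 274.015625 [0.5796 0.0201 0.036 ] [0.5833 0.0144 0.0312]
side red 20 291.2 275.5 [0.5653 0.0122 0.033 ] [0.5654 0.0119 0.0328]
red 0.004161134560095469
clip mid 0.003221848027402274
[ 0.001  -0.0005 -0.0018 -0.0001  0.0009 -0.0018]
the job is handed in; nothing more can be done
```

The lock button is fully in, and the gripper is holding the stop arm at rest with its red pointer at the yellow clip. I handed the job in about 9.5 s into the run; the interface gave no verdict.

- **Button:** I pressed it with the closed fingers until it stopped sinking while the force rose to about 10 N. The side camera then measured its top at about 60 mm, and it was still there after the pull.
- **Pull:** The arm was pulled out about 51.5 mm, against a planned 51 to 51.5 mm, with no sign of the grip slipping.
- **Pointer:** The final side-camera check put the pointer 0.9 mm past the clip's middle, inside the 5 mm limit. The top camera could not check this because the robot arm blocked its view. One check before the last nudge read about 1 mm short, so the two agree only to a millimetre or so.
- **Hold:** The grip is set to 50 N with the jaws stopped at about 23.7 mm on the 24 mm grip. The wrist reads about 3.4 N of spring pull, and the joints are at rest.
- **Bystanders:** I didn't touch the spanner, jar, tin or chuck key. I did not measure their positions again at the end.

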